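# Slide a sample tube home in the inclined inspection groove

## Task

Pick up the orange-capped tube lying in the small two-saddle rest and lay it in the lower part of the inspection stand's sloping V-groove, cap uphill, its cap still at least a few centimetres short of the rubber stop, and let go of it. Then slide it gently up the groove, without forcing the sprung stop in hard, until the cap rests against the stop, and leave it lying there. Leave the dropper bottle and the red rack standing where they are.

Things in the scene. Friction and masses are not known exactly. Their poses are not given: they have to be found in the camera images.
- tube_center (a point): centre of the one orange-capped sample tube that lies on its side in the small two-saddle rest. Tube 96 mm long, body 13 mm in diameter, cap 15.6 mm in diameter on the last 18 mm, about 20 g. z points along the tube to the cap: the cap's end is 48 mm along +z, the flat bottom 48 mm along -z.
- tube_cap (a point): centre of the end of that tube's cap, on the tube's axis; axes as for tube_center.
- rest: the tube's rest: aluminium plate 120 x 50 x 6 mm with two white notched saddles, fixed; origin under its centre, x along the tube to the cap. The tube lies level, its axis 40 mm above the bench, held only 33 to 43 mm either side of its centre: the 66 mm between is free for fingers down to the plate.
- v_groove: fixed blue V-groove of the white inspection stand, rising at 30 degrees from an open lower end (x = -240 mm) to a black rubber stop (x = 0). Origin: on the V's bottom line at the stop's face. x points up along the groove, z squarely out of it (30 degrees off vertical), y across. Flanks rise 30 degrees to each side, 9 mm wide and 5 mm high each. Grippy lining: a tube left in it does not slide down.
- notch (a point): finger notch of the groove, on the V's bottom line at x = -165 mm (axes as v_groove). From x = -198 to -132 mm the flanks are cut to 4 mm a side and only an 8 mm wide spine, 16 mm deep, is beneath, with free space beside it, so that fingers reach past a lying tube's middle.
- home (a point): the point in the groove where the centre of the tube lies when it is home (cap's end at the stop's face): 48 mm down the groove from the stop, 8 mm out from the V's bottom line. A tube lying in the groove has its axis 7.5 mm out at the bottom end and 9 mm at the cap. Axes as v_groove. The tube's bottom is then at x = -96 mm.
- stop (a joint): how far the sprung rubber stop is pressed in (m): 0 at rest, 0.010 at its end. The spring gives 0.6 N per mm, is damped, and brings the stop back when the push ends. Disc 19 mm in diameter, its centre 9 mm out from the V's bottom line. More than 8 mm is too hard.
- bottle_mid (a point): bystander, to be left alone: clear dropper bottle with a white pointed top, 41 x 40 x 108 mm; this point is its centre, half-way up.
- red_rack_mid (a point): bystander, to be left alone: empty red five-place tube rack, 24 x 129 x 58 mm; this point is its centre, half-way up.

How it is judged:
By the outcome, as a careful person would: the job done as asked, in the order asked, and still so for the second after the job is handed in, with the robot touching nothing.
It also fails if it takes over 54 s, if anything falls off the work surface, if the arm or the gripper's body presses on something with over 40 N, if the wrist force passes 120 N, or if a joint passes its speed limit or range.

## Robot

A 6-joint arm with a two-finger parallel gripper is mounted at the origin on a cart in front of the work surface, level with it; the furniture and walls round the work are solid. World frame = base frame: x ahead of the robot, y to its left, z up, the work surface at z = 0. Lengths are in mm, angles in rad, forces in N, time in s.
With the tool pointing down it reaches from about 350 to 775 mm from the base axis. Payload 7.3 kg.
Tool frame: the origin (TCP) lies at the very end of the fingers, on their centre line; the grasp point (between the pads) lies bot.grasp_offset behind it (bot.grasp_offset is the distance from the TCP to the grasp point, in mm); z points along the fingers, y is the line along which they close (so a half turn about z gives the same grasp; the last joint's range is limited). The gripper opens to 92 mm and grips with 3 to 60 N. Pads are 19 mm wide; open, the fingers measure 130 mm over their backs; the gripper's body (75 mm by 190 mm) begins 47 mm behind the grasp point.
Start: joints at [0.983, 0.342, 1.524, -0, 1.275, -0.146], TCP at [224.462, 474.618, 226.741] pointing down, gripper open.
Joint ranges: [-2.53, 2.53], [-0.77, 2.02], [0.04, 2.7], [-1, 4.14], [0.28, 2.66], [-3.11, 3.11]. Speed limits (rad/s): [2.57, 2.57, 3.14, 3.14, 3.14, 3.14].

## Interface

Orientations are given as [roll, pitch, yaw] about the fixed x, y, z axes, in that order (R = Rz(yaw) Ry(pitch) Rx(roll)).
In Python, from plant import bot gives the robot as it stands. The module is installed in compiled form; this text tells all that it offers.
- The arm moves only by the shell command python3 -m handwheel 'ROWS'. ROWS is JSON, a list of rows, each an object of numbers: "claw": the finger opening in mm, from 0 to 91.8; "dx", "dy", "dz": the shift along the tool's x, y, z in mm; "rx", "ry", "rz": the turn, a rotation vector about the tool's x, y, z in rad. A call has 1 to 10 rows; each row shifts and turns the commanded pose from where the row before left it, along the tool's axes as they then stand; what a row does not reach is not made up. A row lasts 1/10 s, in which the tool goes at most 50 mm and 8.59 degrees, less where a joint would pass 70% of its speed; a pose out of reach is approached as far as the arm can. A call is refused whole if a number of a shift passes 50 or a number of a turn 0.15, either way. A call with a gripper value outside its range is refused whole. The fingers move at their own pace and stop on an object; the grip force is fixed at half the most. Time passes only in rows, so rows that do not move let the fingers close. It gives the time, the measured TCP pose, the force and the opening at its end, in the units of the state.
- bot.get_obs(): the state, without advancing time (a new reading comes with each control period).
- bot.capture(name): name is "scene" or "top" or "wrist"; returns a dict with "frame" (420x560x3 uint8, red, green, blue), "camera_matrix" (3x3 intrinsics, pixels), "view" (4x4, takes a point from world to camera coordinates); the wrist camera has in their place "mount" (4x4, takes a point from camera to tool coordinates, whose origin is the TCP and whose axes are the flange's). Camera axes: x right, y down, z forward; pixel columns grow to the right and rows downward; lengths in mm; the calibration is good to about 2 mm. A picture is of the moment at which its call begins: read the wrist's pose just before it. There is no depth.
- bot.close_job(): hands the job in, once; it reports no verdict.
The state is a dict: "time": time; "joint_positions": joint angles; "dq": joint speeds; "tau": joint torques, N m; "tool_pos": TCP position; "tcp_rot": TCP orientation; "contact_force": force on the tool from outside, world axes, zero at the start; "moment": the same for the moment, N m; "grip_width": finger opening in mm.
Only numpy, scipy, OpenCV 4.12 (cv2) and the standard library are available. Lean on these libraries where they do the work, as an engineer would, in place of code of your own. Each camera call takes 0.05 s, during which the arm holds its last target. There are 200 camera calls.

## Working session

There is one attempt and no reset: what is moved stays moved. The work goes in short steps, Python scripts to look and compute and a shell command to move; the robot and the scene stay as the last step left them, time stands still between calls to the robot, and variables do not carry over. Pictures are saved under pics/ and viewed, on a budget of 10 in all, crops included, one or two more only if the job needs it, and the job is handed in when it is done.

```bash
mkdir -p pics; cat > h.py <<'E'
import numpy as np, cv2
from plant import bot
from scipy.spatial.transform import Rotation as Ro
def T(o):
    M=np.eye(4);M[:3,:3]=Ro.from_euler('xyz',o['tcp_rot']).as_matrix();M[:3,3]=o['tool_pos'];return M
def cap(n,f=None):
    o=bot.get_obs();c=bot.capture(n);K=np.array(c['camera_matrix'])
    V=np.array(c['view']) if 'view' in c else np.linalg.inv(T(o)@np.array(c['mount']))
    im=c['frame'][:,:,::-1].copy()
    np.savez(f'pics/{f or n}.npz',im=im,K=K,V=V)
    return im,K,V
def load(f):
    d=np.load(f'pics/{f}.npz');return d['im'],d['K'],d['V']
def ray(K,V,p):
    C=np.linalg.inv(V);d=C[:3,:3]@np.linalg.inv(K)@np.array([p[0],p[1],1.]);return C[:3,3],d/np.linalg.norm(d)
def onz(K,V,p,z):
    c,d=ray(K,V,p);return c+d*(z-c[2])/d[2]
def tri(*rs):
    A=sum(np.eye(3)-np.outer(d,d) for c,d in rs);b=sum((np.eye(3)-np.outer(d,d))@c for c,d in rs)
    x=np.linalg.solve(A,b);return x,[np.linalg.norm(np.cross(d,x-c)) for c,d in rs]
def proj(K,V,X):
    q=K@(V@np.r_[X,1])[:3];return q[:2]/q[2]
E
python3 - <<'E'
from h import *
print(bot.get_obs(),bot.grasp_offset)
ims=[]
for n in('scene','top','wrist'):
    im,K,V=cap(n);ims.append(im);print(n,K.tolist(),np.linalg.inv(V).round(3).tolist())
    cv2.imwrite(f'pics/{n}.png',cv2.resize(im,(800,600)))
E
```

```text
{'time': 0.0, 'joint_positions': array([ 9.83026636e-01,  3.42707002e-01,  1.52504309e+00,  1.19883346e-05,
        1.27538370e+00, -1.45986255e-01]), 'dq': array([-0.00074651, -0.00022156, -0.00070565, -0.00027727, -0.00035481,
        0.00011714]), 'tau': array([-1.83052503e-03, -4.31229794e+01, -2.44220513e+01,  7.15612387e-02,
        5.61025995e-02, -9.45713396e-05]), 'tool_pos': array([224.20263735, 474.26050666, 226.04401931]), 'tcp_rot': array([-3.14006957e+00, -2.35528647e-04,  2.69980554e+00]), 'contact_force': array([ 0.04816937, -0.26099456,  0.89672409]), 'moment': array([-0.02761882,  0.03041959,  0.0187324 ]), 'grip_width': 91.39468416918362} 18.8
scene [[486.75537558782156, 0.0, 278.2044297346148], [0.0, 486.75537558782156, 210.6959558332375], [0.0, 0.0, 1.0]] [[0.698, -0.313, 0.644, -140.97], [-0.716, -0.337, 0.612, -763.662], [0.025, -0.888, -0.459, 625.127], [0.0, 0.0, 0.0, 1.0]]
top [[387.85179510769956, 0.0, 278.168012424869], [0.0, 387.85179510769956, 213.96648197330904], [0.0, 0.0, 1.0]] [[0.01, -0.998, 0.069, 513.849], [-1.0, -0.011, -0.009, -82.175], [0.01, -0.069, -0.998, 1037.954], [0.0, 0.0, 0.0, 1.0]]
wrist [[345.16945216005143, 0.0, 281.68775324435984], [0.0, 345.16945216005143, 201.23498211929746], [0.0, 0.0, 1.0]] [[0.428, 0.865, 0.262, 154.374], [0.904, -0.409, -0.125, 508.198], [-0.001, 0.29, -0.957, 384.24], [0.0, 0.0, 0.0, 1.0]]
```

View pics/scene.png

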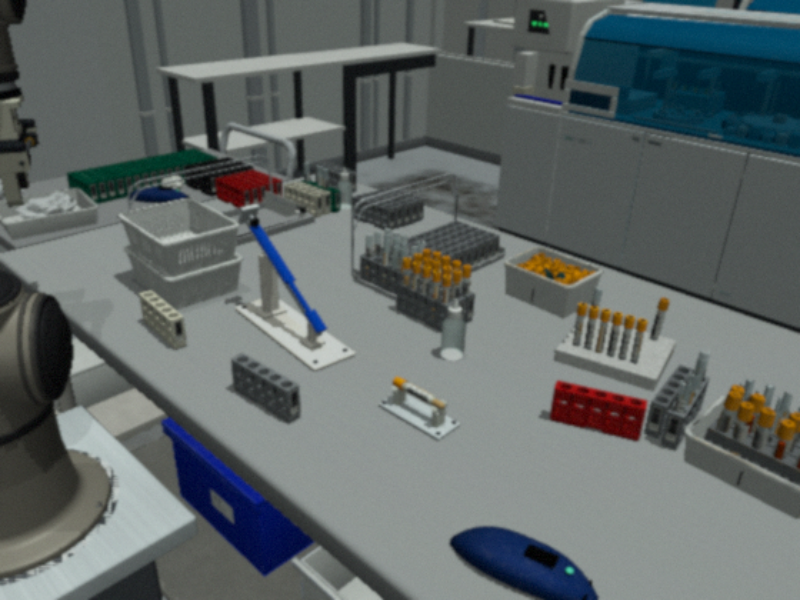

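View pics/top.png

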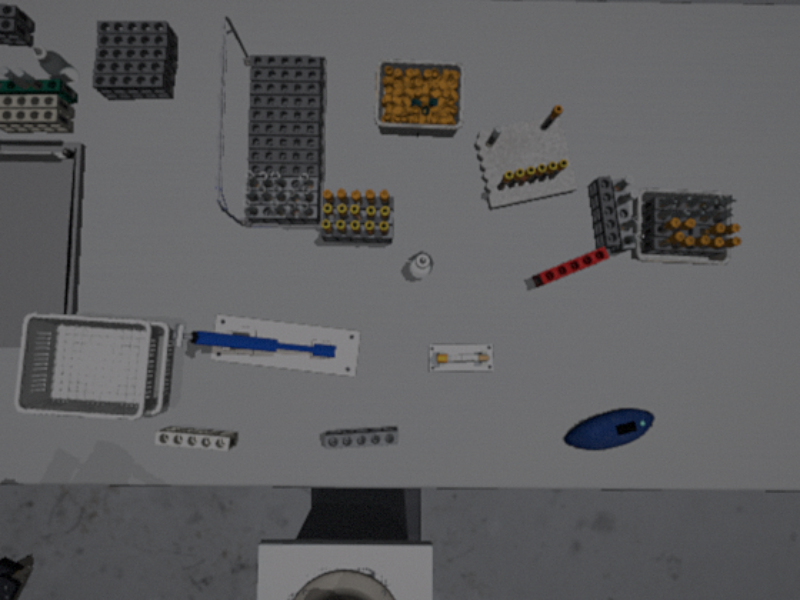

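The scene and top views show the tube in its rest (top picture at about 461,357 of the 800-wide image, cap at 441,357 pointing to +y). The blue groove runs from its lower end (335,350) up to the black stop (195,338). The bottle is at (420,265) and the red rack at (567,268).

```bash
cat > m.py <<'E'
from h import *
for n,roi in(('scene',(255,150,340,310)),('top',(120,205,355,275))):
    im,K,V=load(n);hsv=cv2.cvtColor(im,cv2.COLOR_BGR2HSV);x0,y0,x1,y1=roi
    R=np.zeros(im.shape[:2],np.uint8);R[y0:y1,x0:x1]=1
    for name,lo,hi in(('blue',(105,120,40),(130,255,255)),('orange',(8,120,80),(25,255,255)),('white',(0,0,150 if n=='scene' else 125),(180,60,255)),('black',(0,0,0),(180,255,45))):
        m=cv2.inRange(hsv,lo,hi)*((R>0) if name!='blue' or n=='top' else np.pad(np.ones((120,80),bool),((140,160),(160,320)))).astype(np.uint8)
        for c in cv2.findContours(m,0,1)[0]:
            if cv2.contourArea(c)>8:
                p=c[:,0,:];e=[p[i].tolist() for i in(p[:,0].argmin(),p[:,0].argmax(),p[:,1].argmin(),p[:,1].argmax())]
                r=cv2.minAreaRect(c);M=cv2.moments(c)
                print(n,name,cv2.contourArea(c),np.round([M['m10']/M['m00'],M['m01']/M['m00']],1),'LRTB',e,np.round(cv2.boxPoints(r),1).tolist())
E
python3 m.py
python3 - <<'E'
from h import *
a=load('scene')[0][140:310,150:340];b=load('top')[0][205:275,120:360]
a=cv2.resize(a,(570,510),interpolation=2)[:, :];b=cv2.resize(b,(800,233),interpolation=2)
cv2.imwrite('pics/b.png',np.vstack([cv2.copyMakeBorder(a[:360],0,0,0,230,0),b]))
E
```

```text
scene blue 495.5 [200.  192.5] LRTB [[175, 158], [227, 230], [180, 157], [221, 232]] [[173.89999389648438, 158.6999969482422], [180.60000610351562, 154.5], [228.1999969482422, 229.1999969482422], [221.60000610351562, 233.5]]
scene orange 36.0 [278.7 267.1] LRTB [[275, 266], [283, 266], [277, 264], [280, 272]] [[273.8999938964844, 267.3999938964844], [278.0, 262.0], [284.70001220703125, 267.0], [280.6000061035156, 272.5]]
scene orange 656.0 [305.9 186.5] LRTB [[281, 186], [329, 190], [297, 174], [311, 200]] [[279.3999938964844, 187.39999389648438], [287.20001220703125, 168.10000610351562], [331.0, 185.60000610351562], [323.20001220703125, 204.89999389648438]]
scene white 49.0 [325.5 303.3] LRTB [[312, 309], [336, 308], [326, 288], [314, 309]] [[312.0, 288.0], [336.0, 288.0], [336.0, 309.0], [312.0, 309.0]]
scene white 386.0 [269.5 301.2] LRTB [[255, 288], [299, 308], [263, 286], [256, 309]] [[255.0, 286.0], [299.0, 286.0], [299.0, 309.0], [255.0, 309.0]]
scene white 285.0 [298.  294.9] LRTB [[268, 283], [324, 293], [268, 283], [306, 306]] [[265.70001220703125, 300.6000061035156], [268
[... 2951 characters left out ...]
hite 16.0 [125.4 234.2] LRTB [[124, 237], [127, 231], [126, 228], [124, 241]] [[123.4000015258789, 240.89999389648438], [125.30000305175781, 227.8000030517578], [127.4000015258789, 228.10000610351562], [125.5, 241.1999969482422]]
top white 1784.5 [207.7 240.9] LRTB [[148, 248], [251, 239], [152, 221], [244, 262]] [[147.6999969482422, 250.8000030517578], [151.3000030517578, 219.60000610351562], [251.89999389648438, 231.39999389648438], [248.1999969482422, 262.6000061035156]]
top black 17.5 [135.6 235.6] LRTB [[133, 238], [138, 235], [135, 232], [134, 239]] [[132.8000030517578, 238.8000030517578], [134.3000030517578, 231.6999969482422], [138.5, 232.5], [137.10000610351562, 239.60000610351562]]
```

View pics/b.png

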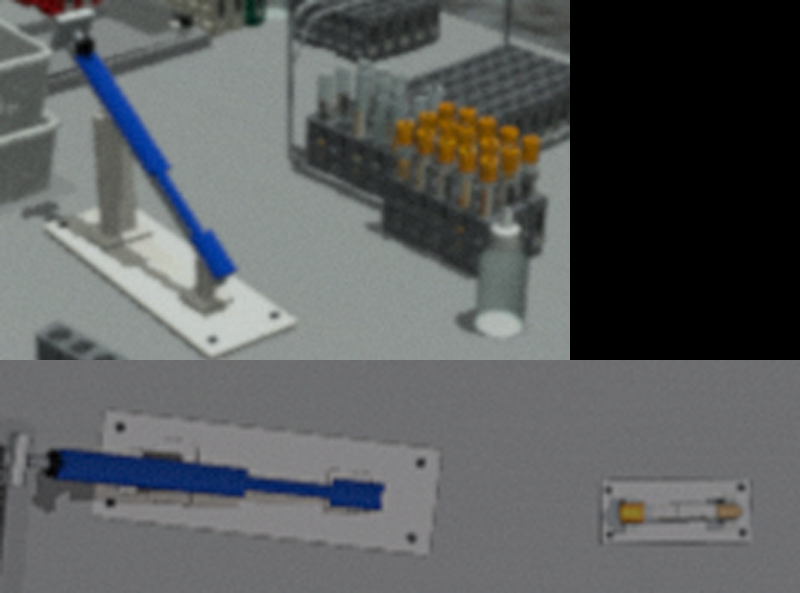

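The crops show the groove's lower end at top (234.9,245.8) and scene (226,231). The stop face is at top (138.3,236.8) and scene (177.7,158.3).

```bash
python3 - <<'E'
from h import *
_,Ks,Vs=load('scene');_,Kt,Vt=load('top')
P={}
for n,s,t in(('low',(226,231),(234.9,245.8)),('up',(177.7,158.3),(138.3,236.8)),('notchU',(150+165/3,140+172/3),(120+246/3.333,205+124/3.333)),('notchL',(150+195/3,140+240/3),(120+330/3.333,205+133/3.333))):
    x,r=tri(ray(Ks,Vs,s),ray(Kt,Vt,t));P[n]=x;print(n,x.round(1),np.round(r,1))
d=P['up']-P['low'];print(np.linalg.norm(d),d/np.linalg.norm(d),np.degrees(np.arctan2(d[1],d[0])))
# stand plate corners top z~? 
for p in([147.7,250.8],[151.3,219.6],[251.9,231.4],[248.2,262.6]):print('plate',onz(Kt,Vt,p,6).round(1))
for p in([303,258],[303,241],[344,241],[344,258]):print('rest',onz(Kt,Vt,p,6).round(1))
print('cap',onz(Kt,Vt,(309,250.5),44).round(1),onz(Ks,Vs,(278.7,267.1),42).round(1))
b=onz(Kt,Vt,(420*.7,265*.7),100);print('bottle',b, onz(Kt,Vt,(567*.7,268*.7),58))
E
```

```text
low [500.8  16.6  48.5] [1.3 1.3]
up [519.4 220.9 168.6] [0. 0.]
notchU [510.7 108.7 101.6] [3.3 3.3]
notchL [501.8  56.   62.1] [0.1 0.1]
237.71871739713745 [0.07811392 0.85938761 0.50532282] 84.8063797048106
plate [483.8 251.6   6. ]
plate [566.4 244.8   6. ]
plate [537.8 -22.6   6. ]
plate [455.3 -14.1   6. ]
rest [ 468.8 -158.9    6. ]
rest [ 513.7 -158.6    6. ]
rest [ 514.8 -267.7    6. ]
rest [ 469.9 -267.6    6. ]
cap [ 489.7 -171.3   44. ] [ 490.2 -170.4   42. ]
bottle [ 648.46847938 -128.94487654  100.        ] [ 652.1289182  -393.85052945   58.        ]
```

```bash
python3 -m handwheel '[{"dx":-35,"dy":-33},{"dx":-35,"dy":-33},{"dx":-35,"dy":-33},{"dx":-35,"dy":-33},{"dx":-35,"dy":-33},{"dx":-35,"dy":-33},{"dx":-35,"dy":-33},{"dx":-35,"dy":-33},{"dx":-35,"dy":-33},{"dx":-35,"dy":-33}]'
python3 -m handwheel '[{"dx":-35,"dy":-33},{"dx":-35,"dy":-33},{"dx":-35,"dy":-33},{"dx":-35,"dy":-33},{"dx":-35,"dy":-33},{"rz":0.14},{"rz":0.14},{"rz":0.14},{"rz":0.14},{"rz":0.14}]'
python3 -m handwheel '[{"rz":0.14,"dz":25},{"rz":0.14,"dz":25},{"rz":0.14,"dz":25},{},{}]'
python3 - <<'E'
from h import *
im,K,V=cap('wrist','w1');o=bot.get_obs();print(o['tool_pos'],o['tcp_rot'],o['joint_positions'])
cv2.imwrite('pics/w1.png',cv2.resize(im,(800,600)))
print(proj(K,V,[491.8,-165,40]),proj(K,V,[491.8,-261,40]))
E
```

```text
[224.3436472  474.39167406 226.30648673] [-3.14069416e+00 -1.43387427e-04  2.69974410e+00] [ 9.82940908e-01  3.42459223e-01  1.52465961e+00  1.16456142e-05
  1.27538361e+00 -1.46010322e-01]
[-37.25119472 522.74459242] [-88.09179087 541.65797221]invalid input at $[0]: expected keys claw, dx, dy, dz, rx, ry, rz
invalid input at $[0]: expected keys claw, dx, dy, dz, rx, ry, rz
invalid input at $[0]: expected keys claw, dx, dy, dz, rx, ry, rz
```

View pics/w1.png

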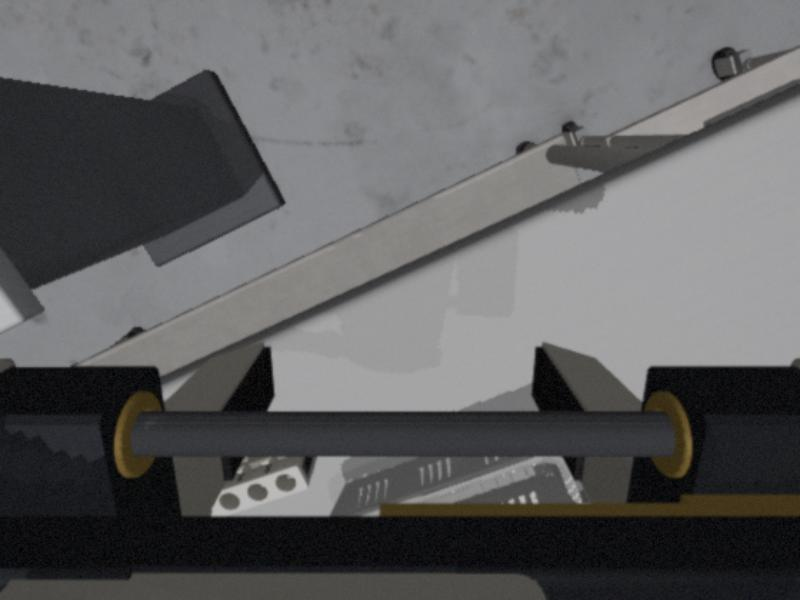

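The moves were refused because every row must carry all seven keys, so this picture only shows the start pose. Retyping the rows in full.

```bash
python3 -m handwheel '[{"claw":91,"dx":-35,"dy":-33,"dz":0,"rx":0,"ry":0,"rz":0},{"claw":91,"dx":-35,"dy":-33,"dz":0,"rx":0,"ry":0,"rz":0},{"claw":91,"dx":-35,"dy":-33,"dz":0,"rx":0,"ry":0,"rz":0},{"claw":91,"dx":-35,"dy":-33,"dz":0,"rx":0,"ry":0,"rz":0},{"claw":91,"dx":-35,"dy":-33,"dz":0,"rx":0,"ry":0,"rz":0},{"claw":91,"dx":-35,"dy":-33,"dz":0,"rx":0,"ry":0,"rz":0},{"claw":91,"dx":-35,"dy":-33,"dz":0,"rx":0,"ry":0,"rz":0},{"claw":91,"dx":-35,"dy":-33,"dz":0,"rx":0,"ry":0,"rz":0},{"claw":91,"dx":-35,"dy":-33,"dz":0,"rx":0,"ry":0,"rz":0},{"claw":91,"dx":-35,"dy":-33,"dz":0,"rx":0,"ry":0,"rz":0}]' &&
python3 -m handwheel '[{"claw":91,"dx":-35,"dy":-33,"dz":0,"rx":0,"ry":0,"rz":0},{"claw":91,"dx":-35,"dy":-33,"dz":0,"rx":0,"ry":0,"rz":0},{"claw":91,"dx":-35,"dy":-33,"dz":0,"rx":0,"ry":0,"rz":0},{"claw":91,"dx":-35,"dy":-33,"dz":0,"rx":0,"ry":0,"rz":0},{"claw":91,"dx":0,"dy":0,"dz":0,"rx":0,"ry":0,"rz":0.14},{"claw":91,"dx":0,"dy":0,"dz":0,"rx":0,"ry":0,"rz":0.14},{"claw":91,"dx":0,"dy":0,"dz":0,"rx":0,"ry":0,"rz":0.14},{"claw":91,"dx":0,"dy":0,"dz":0,"rx":0,"ry":0,"rz":0.14},{"claw":91,"dx":0,"dy":0,"dz":0,"rx":0,"ry":0,"rz":0.14},{"claw":91,"dx":0,"dy":0,"dz":0,"rx":0,"ry":0,"rz":0.14}]' &&
python3 -m handwheel '[{"claw":91,"dx":0,"dy":0,"dz":25,"rx":0,"ry":0,"rz":0.14},{"claw":91,"dx":0,"dy":0,"dz":25,"rx":0,"ry":0,"rz":0.14},{"claw":91,"dx":0,"dy":0,"dz":25,"rx":0,"ry":0,"rz":0},{"claw":91,"dx":0,"dy":0,"dz":0,"rx":0,"ry":0,"rz":0},{"claw":91,"dx":0,"dy":0,"dz":0,"rx":0,"ry":0,"rz":0}]'
python3 - <<'E'
from h import *
im,K,V=cap('wrist','w1');o=bot.get_obs();print(o['tool_pos'],o['tcp_rot'],o['joint_positions'])
cv2.imwrite('pics/w1.png',cv2.resize(im,(800,600)))
print(proj(K,V,[491.8,-165,40]),proj(K,V,[491.8,-261,40]))
E
```

```text
time: 1.2
tool_pos: [400.0, 24.7, 226.9]
tcp_rot: [3.141, 0.0, 2.7]
contact_force: [1.4, 0.6, -0.2]
grip_width: 91.4
time: 2.2
tool_pos: [469.7, -152.5, 226.5]
tcp_rot: [-3.141, -0.0, 1.854]
contact_force: [-0.1, 0.8, 0.6]
grip_width: 91.1
time: 2.7
tool_pos: [469.9, -152.6, 152.0]
tcp_rot: [-3.141, -0.0, 1.58]
contact_force: [0.7, 0.1, 0.6]
grip_width: 91.0
[ 470.46170512 -152.81617482  152.71436363] [3.14038035e+00 5.44274915e-04 1.58018325e+00] [-4.69190299e-01  3.62240617e-01  1.71713208e+00  8.61153059e-05
  1.06089321e+00 -4.78619530e-01]
[306.70688633 212.32864758] [303.54493442 312.75837452]
```

```bash
python3 -m handwheel '[{"claw":91,"dx":-30,"dy":10,"dz":0,"rx":0,"ry":0,"rz":0},{"claw":91,"dx":-30,"dy":11,"dz":0,"rx":0,"ry":0,"rz":0},{"claw":91,"dx":0,"dy":0,"dz":0,"rx":0,"ry":0,"rz":0},{"claw":91,"dx":0,"dy":0,"dz":0,"rx":0,"ry":0,"rz":0}]'
python3 - <<'E'
from h import *
im,K,V=cap('wrist','w1');o=bot.get_obs();print(o['tool_pos'],o['tcp_rot'])
cv2.imwrite('pics/w2.png',cv2.resize(im,(800,600)))
print(proj(K,V,[491.8,-165,40]),proj(K,V,[491.8,-261,40]))
E
```

```text
time: 3.15
tool_pos: [491.8, -212.9, 152.7]
tcp_rot: [3.14, 0.001, 1.579]
contact_force: [0.9, 0.5, -0.7]
grip_width: 91.2
[ 491.45839914 -212.13847163  152.51483315] [3.14072326e+00 1.36109526e-04 1.57957041e+00]
[280.51512226 138.1015354 ] [279.79319152 251.1947907 ]
```

View pics/w2.png

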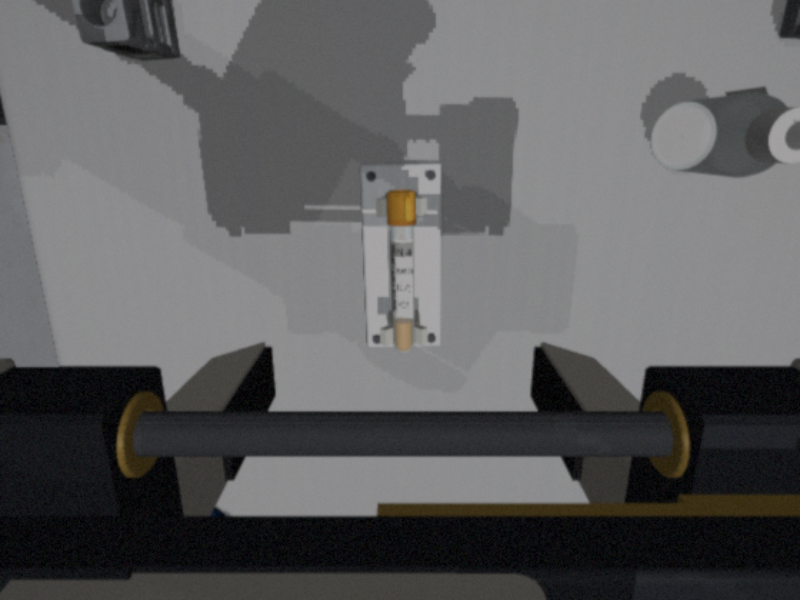

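Wrist view: the cap end is at (401,190) and the bottom at (403,349). The tube is about 1 mm to the right of and 3–4 mm further toward the cap than my estimate, so I'll correct by that and descend.

```bash
python3 -m handwheel '[{"claw":70,"dx":3,"dy":1,"dz":30,"rx":0,"ry":0,"rz":-0.01},{"claw":60,"dx":0,"dy":0,"dz":30,"rx":0,"ry":0,"rz":0},{"claw":50,"dx":0,"dy":0,"dz":30,"rx":0,"ry":0,"rz":0},{"claw":50,"dx":0,"dy":0,"dz":20,"rx":0,"ry":0,"rz":0},{"claw":50,"dx":0,"dy":0,"dz":15,"rx":0,"ry":0,"rz":0},{"claw":50,"dx":0,"dy":0,"dz":6,"rx":0,"ry":0,"rz":0},{"claw":50,"dx":0,"dy":0,"dz":0,"rx":0,"ry":0,"rz":0}]'
python3 -m handwheel '[{"claw":30,"dx":0,"dy":0,"dz":0,"rx":0,"ry":0,"rz":0},{"claw":20,"dx":0,"dy":0,"dz":0,"rx":0,"ry":0,"rz":0},{"claw":10,"dx":0,"dy":0,"dz":0,"rx":0,"ry":0,"rz":0},{"claw":5,"dx":0,"dy":0,"dz":0,"rx":0,"ry":0,"rz":0},{"claw":5,"dx":0,"dy":0,"dz":0,"rx":0,"ry":0,"rz":0},{"claw":5,"dx":0,"dy":0,"dz":0,"rx":0,"ry":0,"rz":0},{"claw":5,"dx":0,"dy":0,"dz":0,"rx":0,"ry":0,"rz":0}]'
```

```text
time: 3.9
tool_pos: [492.2, -208.5, 20.6]
tcp_rot: [-3.141, -0.001, 1.591]
contact_force: [-0.3, 0.8, -0.2]
grip_width: 50.4
time: 4.6
tool_pos: [491.9, -209.4, 20.9]
tcp_rot: [-3.141, -0.0, 1.59]
contact_force: [-4.2, -0.3, 4.5]
grip_width: 11.9
```

```bash
python3 -m handwheel '[{"claw":5,"dx":0,"dy":0,"dz":-10,"rx":0,"ry":0,"rz":0},{"claw":5,"dx":0,"dy":0,"dz":-30,"rx":0,"ry":0,"rz":0},{"claw":5,"dx":0,"dy":0,"dz":-40,"rx":0,"ry":0,"rz":0},{"claw":5,"dx":0,"dy":0,"dz":-40,"rx":0,"ry":0,"rz":0},{"claw":5,"dx":0,"dy":0,"dz":-35,"rx":0,"ry":0,"rz":0.119},{"claw":5,"dx":35,"dy":-2,"dz":0,"rx":0,"ry":0,"rz":0},{"claw":5,"dx":40,"dy":-3,"dz":0,"rx":0,"ry":0,"rz":0},{"claw":5,"dx":40,"dy":-3,"dz":0,"rx":0,"ry":0,"rz":0},{"claw":5,"dx":40,"dy":-3,"dz":0,"rx":0,"ry":0,"rz":0},{"claw":5,"dx":40,"dy":-3,"dz":0,"rx":0,"ry":0,"rz":0}]'
python3 -m handwheel '[{"claw":5,"dx":40,"dy":-1,"dz":0,"rx":0,"ry":0,"rz":0},{"claw":5,"dx":20,"dy":0,"dz":0,"rx":0,"ry":0,"rz":0},{"claw":5,"dx":0,"dy":0,"dz":0,"rx":0,"ry":0.13,"rz":0},{"claw":5,"dx":0,"dy":0,"dz":0,"rx":0,"ry":0.13,"rz":0},{"claw":5,"dx":0,"dy":0,"dz":0,"rx":0,"ry":0.13,"rz":0},{"claw":5,"dx":0,"dy":0,"dz":0,"rx":0,"ry":0.1336,"rz":0},{"claw":5,"dx":0,"dy":0,"dz":0,"rx":0,"ry":0,"rz":0},{"claw":5,"dx":0,"dy":0,"dz":0,"rx":0,"ry":0,"rz":0}]'
python3 - <<'E'
from h import *
im,K,V=cap('wrist','w3');o=bot.get_obs();M=T(o);print(o['tool_pos'],M[:3,0],M[:3,2],o['joint_positions'])
cv2.imwrite('pics/w3.png',cv2.resize(im,(800,600)))
for s in(0,-132,-165,-198,-240):print(s,proj(K,V,np.array([520.4,222,168.5])+s*np.array([.086,.862,.5])))
E
```

```text
time: 5.6
tool_pos: [498.1, -12.2, 176.5]
tcp_rot: [3.14, -0.0, 1.47]
contact_force: [0.8, -0.1, 0.3]
grip_width: 11.9
time: 6.4
tool_pos: [503.1, 45.2, 175.8]
tcp_rot: [-3.141, -0.522, 1.469]
contact_force: [0.1, 0.8, 0.5]
grip_width: 12.0
[503.14136416  45.88703197 176.08744908] [0.08643224 0.86282226 0.49806347] [ 0.05027955  0.49551942 -0.8671404 ] [-0.37891632  0.39491226  1.72646938  0.53376783  1.22677627 -0.51557707]
0 [278.6548376  -19.96392729]
-132 [279.50250992 180.67318377]
-165 [279.67658629 221.87563823]
-198 [279.83865764 260.23660247]
-240 [280.02944464 305.39432621]
```

View pics/w3.png

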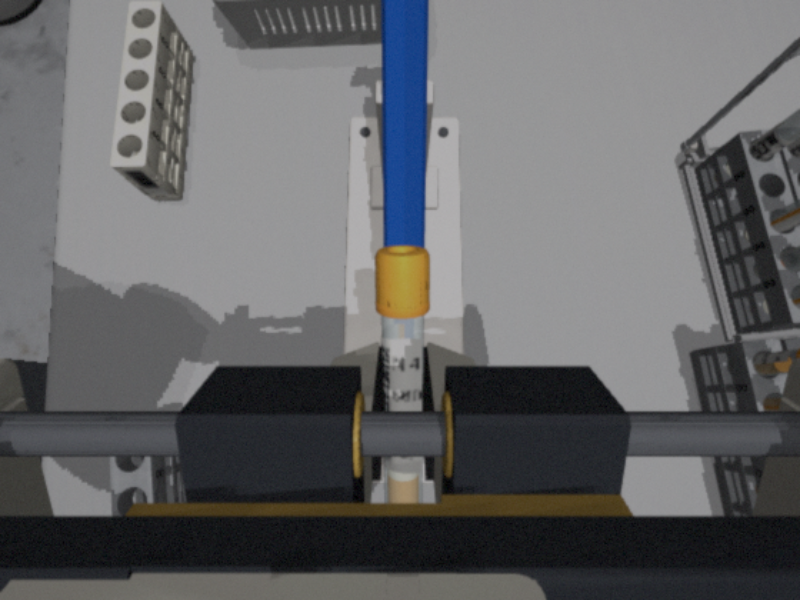

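Wrist view: the tube and cap (column 403) are nearly in line with the groove (column 405–406), so I need about +2 mm in tool y. The angles match. Moving down to about 20 mm above seating.

```bash
python3 -m handwheel '[{"claw":5,"dx":-8,"dy":1,"dz":20,"rx":0,"ry":0,"rz":0},{"claw":5,"dx":-8,"dy":1,"dz":20,"rx":0,"ry":0,"rz":0},{"claw":5,"dx":0,"dy":0,"dz":20,"rx":0,"ry":0,"rz":0},{"claw":5,"dx":0,"dy":0,"dz":15,"rx":0,"ry":0,"rz":0},{"claw":5,"dx":0,"dy":0,"dz":10,"rx":0,"ry":0,"rz":0},{"claw":5,"dx":0,"dy":0,"dz":0,"rx":0,"ry":0,"rz":0},{"claw":5,"dx":0,"dy":0,"dz":0,"rx":0,"ry":0,"rz":0}]'
python3 - <<'E'
from h import *
ims=[]
for n in('wrist','scene'):
    im,K,V=cap(n,n+'4');ims.append(im)
a=cv2.resize(ims[0],(440,330));b=cv2.resize(ims[1][130:260,150:260],(360,425),interpolation=2)
c=np.zeros((425,800,3),np.uint8);c[:330,:440]=a;c[:,440:]=b
cv2.imwrite('pics/w4.png',c)
E
```

```text
time: 7.15
tool_pos: [508.1, 74.6, 94.7]
tcp_rot: [3.14, -0.523, 1.473]
contact_force: [0.3, 0.3, -0.9]
grip_width: 11.8
```

View pics/w4.png

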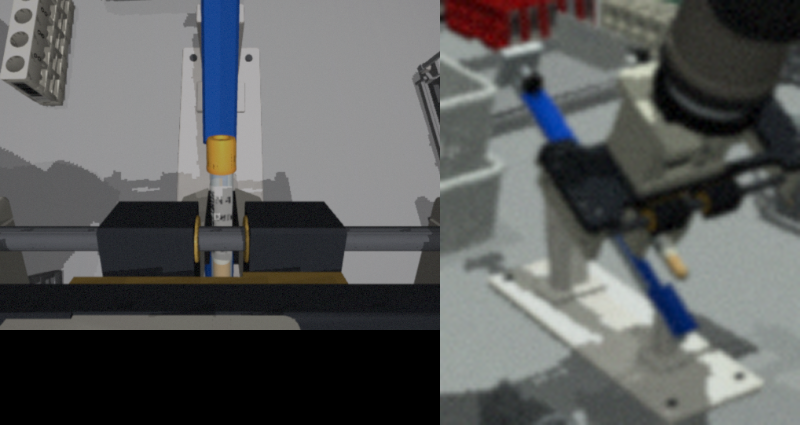

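The tube is aligned with the groove: cap mid-column 221.5, groove mid 220.5 in the left panel. The notch edge lies beside the cap as expected. Lowering the rest and watching the force.

```bash
python3 -m handwheel '[{"claw":5,"dx":0,"dy":0,"dz":7,"rx":0,"ry":0,"rz":0},{"claw":5,"dx":0,"dy":0,"dz":6,"rx":0,"ry":0,"rz":0},{"claw":5,"dx":0,"dy":0,"dz":3,"rx":0,"ry":0,"rz":0},{"claw":5,"dx":0,"dy":0,"dz":0,"rx":0,"ry":0,"rz":0},{"claw":5,"dx":0,"dy":0,"dz":0,"rx":0,"ry":0,"rz":0}]'
python3 -m handwheel '[{"claw":5,"dx":0,"dy":0,"dz":1,"rx":0,"ry":0,"rz":0},{"claw":5,"dx":0,"dy":0,"dz":1,"rx":0,"ry":0,"rz":0},{"claw":5,"dx":0,"dy":0,"dz":0,"rx":0,"ry":0,"rz":0},{"claw":5,"dx":0,"dy":0,"dz":0,"rx":0,"ry":0,"rz":0}]'
```

```text
time: 7.75
tool_pos: [508.1, 82.4, 79.9]
tcp_rot: [-3.14, -0.524, 1.47]
contact_force: [-1.3, 1.5, -2.5]
grip_width: 12.3
time: 8.15
tool_pos: [508.3, 83.2, 78.6]
tcp_rot: [-3.141, -0.524, 1.471]
contact_force: [-4.1, -1.8, 3.8]
grip_width: 12.2
```

```bash
python3 -m handwheel '[{"claw":5,"dx":0,"dy":-1,"dz":0,"rx":0,"ry":0,"rz":0},{"claw":5,"dx":0,"dy":0,"dz":0,"rx":0,"ry":0,"rz":0},{"claw":5,"dx":0,"dy":0,"dz":0,"rx":0,"ry":0,"rz":0}]'
python3 -m handwheel '[{"claw":5,"dx":0,"dy":0,"dz":1,"rx":0,"ry":0,"rz":0},{"claw":5,"dx":0,"dy":0,"dz":0,"rx":0,"ry":0,"rz":0},{"claw":5,"dx":0,"dy":0,"dz":0,"rx":0,"ry":0,"rz":0}]'
```

```text
time: 8.45
tool_pos: [508.1, 83.2, 78.6]
tcp_rot: [3.141, -0.524, 1.471]
contact_force: [-0.8, -1.0, 0.1]
grip_width: 12.1
time: 8.75
tool_pos: [508.0, 83.7, 77.6]
tcp_rot: [3.141, -0.524, 1.471]
contact_force: [0.8, -0.3, -0.3]
grip_width: 11.6
```

```bash
python3 -m handwheel '[{"claw":5,"dx":0,"dy":0,"dz":1,"rx":0,"ry":0,"rz":0},{"claw":5,"dx":0,"dy":0,"dz":0,"rx":0,"ry":0,"rz":0},{"claw":5,"dx":0,"dy":0,"dz":0,"rx":0,"ry":0,"rz":0}]'
python3 -m handwheel '[{"claw":5,"dx":0,"dy":0,"dz":1,"rx":0,"ry":0,"rz":0},{"claw":5,"dx":0,"dy":0,"dz":0,"rx":0,"ry":0,"rz":0},{"claw":5,"dx":0,"dy":0,"dz":0,"rx":0,"ry":0,"rz":0}]'
```

```text
time: 9.05
tool_pos: [507.9, 84.3, 76.8]
tcp_rot: [3.141, -0.524, 1.471]
contact_force: [-0.5, 0.4, 0.5]
grip_width: 12.1
time: 9.35
tool_pos: [507.8, 84.8, 75.9]
tcp_rot: [3.142, -0.524, 1.471]
contact_force: [1.4, 0.9, -0.6]
grip_width: 12.3
```

```bash
python3 -m handwheel '[{"claw":5,"dx":0,"dy":0,"dz":1,"rx":0,"ry":0,"rz":0},{"claw":5,"dx":0,"dy":0,"dz":0,"rx":0,"ry":0,"rz":0},{"claw":5,"dx":0,"dy":0,"dz":0,"rx":0,"ry":0,"rz":0}]'
python3 -m handwheel '[{"claw":5,"dx":0,"dy":0,"dz":1,"rx":0,"ry":0,"rz":0},{"claw":5,"dx":0,"dy":0,"dz":0,"rx":0,"ry":0,"rz":0},{"claw":5,"dx":0,"dy":0,"dz":0,"rx":0,"ry":0,"rz":0}]'
python3 - <<'E'
from h import *
o=bot.get_obs();print(o['contact_force'],o['moment'])
ims=[]
for n in('wrist','scene'):
    im,K,V=cap(n,n+'5');ims.append(im)
a=cv2.resize(ims[0],(440,330));b=cv2.resize(ims[1][130:260,150:260],(360,425),interpolation=2)
c=np.zeros((425,800,3),np.uint8);c[:330,:440]=a;c[:,440:]=b
cv2.imwrite('pics/w5.png',c)
E
```

```text
time: 9.65
tool_pos: [507.9, 85.3, 75.0]
tcp_rot: [-3.142, -0.524, 1.471]
contact_force: [0.1, 0.1, -0.4]
grip_width: 12.1
time: 9.95
tool_pos: [507.9, 85.8, 74.2]
tcp_rot: [-3.142, -0.524, 1.471]
contact_force: [-0.3, 0.3, -0.3]
grip_width: 12.3
[-0.25526843  0.27993465 -0.29876397] [-0.38449036  0.10209707 -0.00835237]
```

View pics/w5.png

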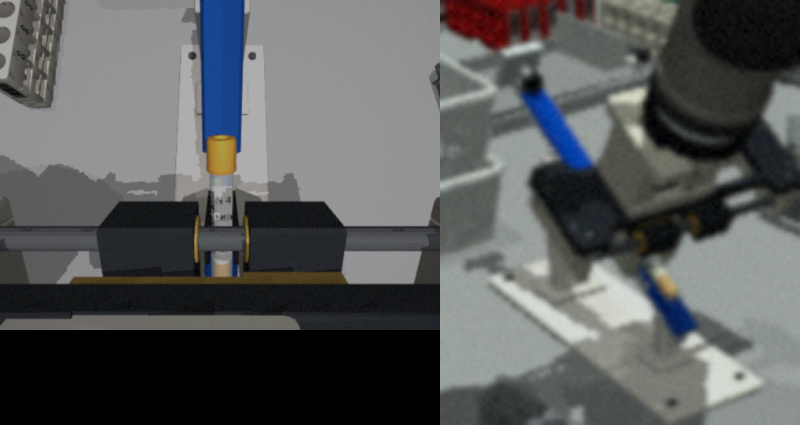

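The cap and tube now sit over the groove, lower part in the flanks, with the cap end about 10 mm past the notch edge. There is still no contact force, so I continue in 1 mm steps.

```bash
for i in 1 ; do python3 -m handwheel '[{"claw":5,"dx":0,"dy":0,"dz":1,"rx":0,"ry":0,"rz":0},{"claw":5,"dx":0,"dy":0,"dz":0,"rx":0,"ry":0,"rz":0},{"claw":5,"dx":0,"dy":0,"dz":0,"rx":0,"ry":0,"rz":0}]'; python3 -c "
from plant import bot;o=bot.get_obs();print(o['moment'])"; done
python3 -m handwheel '[{"claw":5,"dx":0,"dy":0,"dz":1,"rx":0,"ry":0,"rz":0},{"claw":5,"dx":0,"dy":0,"dz":0,"rx":0,"ry":0,"rz":0},{"claw":5,"dx":0,"dy":0,"dz":0,"rx":0,"ry":0,"rz":0}]'; python3 -c "
from plant import bot;o=bot.get_obs();print(o['moment'])"
```

```text
time: 10.35
tool_pos: [508.0, 86.3, 73.3]
tcp_rot: [-3.142, -0.524, 1.471]
contact_force: [0.0, -0.2, -0.4]
grip_width: 12.1
[-0.4409976   0.08247067  0.02332705]
time: 10.65
tool_pos: [508.0, 86.8, 72.4]
tcp_rot: [-3.142, -0.524, 1.471]
contact_force: [0.1, 0.0, -0.8]
grip_width: 11.9
[-0.43683671  0.11548692 -0.04665987]
```

```bash
python3 -m handwheel '[{"claw":5,"dx":0,"dy":0,"dz":1,"rx":0,"ry":0,"rz":0},{"claw":5,"dx":0,"dy":0,"dz":0,"rx":0,"ry":0,"rz":0},{"claw":5,"dx":0,"dy":0,"dz":0,"rx":0,"ry":0,"rz":0}]'; python3 -c "
from plant import bot;o=bot.get_obs();print(o['moment'])"
python3 -m handwheel '[{"claw":5,"dx":0,"dy":0,"dz":1,"rx":0,"ry":0,"rz":0},{"claw":5,"dx":0,"dy":0,"dz":0,"rx":0,"ry":0,"rz":0},{"claw":5,"dx":0,"dy":0,"dz":0,"rx":0,"ry":0,"rz":0}]'; python3 -c "
from plant import bot;o=bot.get_obs();print(o['moment'])"
```

```text
time: 10.95
tool_pos: [508.1, 87.2, 71.6]
tcp_rot: [3.141, -0.524, 1.471]
contact_force: [0.8, 0.3, 0.1]
grip_width: 12.4
[-0.41423086  0.09623615 -0.01396094]
time: 11.25
tool_pos: [508.3, 87.5, 71.1]
tcp_rot: [3.141, -0.524, 1.471]
contact_force: [-2.2, -4.2, 6.0]
grip_width: 11.8
[-0.36894413  0.31697824  0.18061399]
```

Contact: about 7 N out of the groove. Releasing, backing out along the groove normal and looking.

```bash
python3 -m handwheel '[{"claw":16,"dx":0,"dy":0,"dz":0,"rx":0,"ry":0,"rz":0},{"claw":22,"dx":0,"dy":0,"dz":0,"rx":0,"ry":0,"rz":0},{"claw":34,"dx":0,"dy":0,"dz":0,"rx":0,"ry":0,"rz":0},{"claw":44,"dx":0,"dy":0,"dz":0,"rx":0,"ry":0,"rz":0},{"claw":44,"dx":0,"dy":0,"dz":0,"rx":0,"ry":0,"rz":0},{"claw":44,"dx":0,"dy":0,"dz":-10,"rx":0,"ry":0,"rz":0},{"claw":44,"dx":0,"dy":0,"dz":-20,"rx":0,"ry":0,"rz":0},{"claw":44,"dx":0,"dy":0,"dz":-30,"rx":0,"ry":0,"rz":0},{"claw":44,"dx":0,"dy":0,"dz":-30,"rx":0,"ry":0,"rz":0}]'
python3 -m handwheel '[{"claw":44,"dx":-20,"dy":0,"dz":-10,"rx":0,"ry":0,"rz":0},{"claw":44,"dx":-30,"dy":0,"dz":0,"rx":0,"ry":0,"rz":0},{"claw":20,"dx":0,"dy":0,"dz":0,"rx":0,"ry":0,"rz":0},{"claw":0,"dx":0,"dy":0,"dz":0,"rx":0,"ry":0,"rz":0},{"claw":0,"dx":0,"dy":0,"dz":0,"rx":0,"ry":0,"rz":0},{"claw":0,"dx":0,"dy":0,"dz":0,"rx":0,"ry":0,"rz":0}]'
python3 - <<'E'
from h import *
im,K,V=cap('wrist','w6');im2,K2,V2=cap('scene','s6');o=bot.get_obs();M=T(o);print(o['tool_pos'],o['grip_width'])
c=np.zeros((480,800,3),np.uint8);c[:360,:480]=cv2.resize(im,(480,360));c[:,480:]=cv2.resize(im2[110:290,140:260],(320,480),interpolation=2)
cv2.imwrite('pics/w6.png',c)
N=np.array([507.8,82.1,80.5]);G=np.array([.086,.862,.5]);Z=np.array([-.05,-.497,.866])
for s in(-117,-213):print(s,proj(K,V,N+G*(s+165)+Z*8)*480/560,proj(K2,V2,N+G*(s+165)+Z*8))
E
```

```text
time: 12.15
tool_pos: [503.3, 42.3, 149.9]
tcp_rot: [-3.141, -0.523, 1.471]
contact_force: [1.3, -0.5, 0.2]
grip_width: 43.9
time: 12.75
tool_pos: [498.9, -4.4, 132.7]
tcp_rot: [3.141, -0.524, 1.472]
contact_force: [0.5, 0.4, 0.1]
grip_width: 16.6
[498.84118713  -4.43419883 132.60588065] 8.47360004516613
-117 [240.34567784  57.48574377] [200.99321618 192.07054756]
-213 [240.41508329 178.58857523] [220.61680612 222.1287237 ]
```

View pics/w6.png

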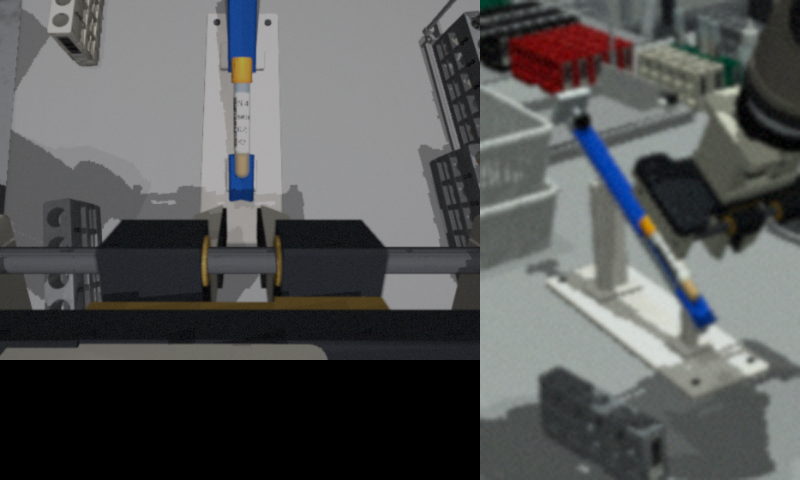

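Tube lies in the groove, released: in the left panel the cap is at (242,70), the bottom at (242,177) and the groove's lower end at row 200. That puts its bottom near x≈-215 and the cap about 115 mm short of the stop. Next: go behind the bottom end with closed fingers, tips about 8 mm out from the V line.

```bash
python3 -m handwheel '[{"claw":0,"dx":-20,"dy":0,"dz":0,"rx":0,"ry":0,"rz":0},{"claw":0,"dx":0,"dy":0,"dz":30,"rx":0,"ry":0,"rz":0},{"claw":0,"dx":0,"dy":0,"dz":25,"rx":0,"ry":0,"rz":0},{"claw":0,"dx":0,"dy":0,"dz":15,"rx":0,"ry":0,"rz":0},{"claw":0,"dx":0,"dy":0,"dz":5,"rx":0,"ry":0,"rz":0},{"claw":0,"dx":0,"dy":0,"dz":3,"rx":0,"ry":0,"rz":0},{"claw":0,"dx":0,"dy":0,"dz":2.5,"rx":0,"ry":0,"rz":0},{"claw":0,"dx":0,"dy":0,"dz":0,"rx":0,"ry":0,"rz":0},{"claw":0,"dx":0,"dy":0,"dz":0,"rx":0,"ry":0,"rz":0}]'
python3 - <<'E'
from h import *
N=np.array([508.3,87.5,71.1]);M=T(bot.get_obs());print('rel',M[:3,:3].T@(M[:3,3]-N),bot.get_obs()['grip_width'])
im,K,V=cap('wrist','w7');im2,K2,V2=cap('scene','s7')
c=np.zeros((480,800,3),np.uint8);c[:360,:480]=cv2.resize(im,(480,360));c[:,480:]=cv2.resize(im2[150:255,180:250],(320,480),interpolation=2)
cv2.imwrite('pics/w7.png',c)
E
```

```text
time: 13.75
tool_pos: [501.5, 17.4, 53.1]
tcp_rot: [3.14, -0.523, 1.471]
contact_force: [0.1, 0.2, 0.6]
grip_width: 0.7
rel [-70.03202649   0.21192498 -19.6366505 ] 0.6743575304766967
```

View pics/w7.png

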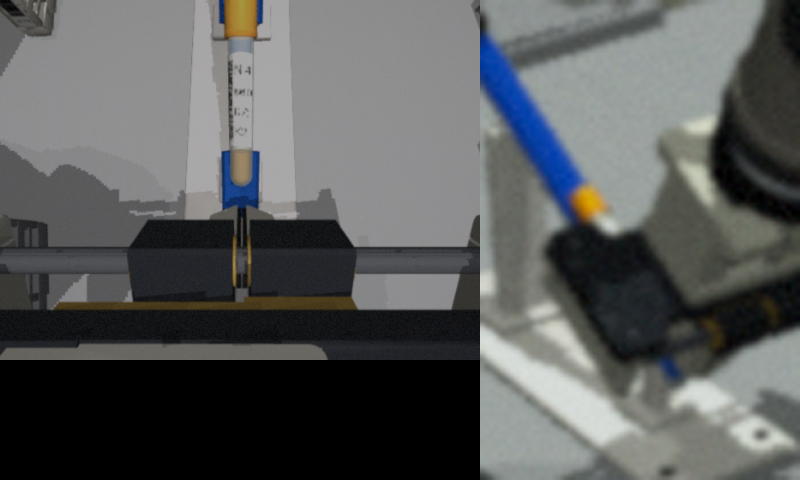

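Fingers are closed behind the tube's bottom (row 185), with the tips around row 207 and on the same centre line. Measured height is about 8.8 mm out. Lowering 1 mm and starting the push, with force and moment logged as baseline.

```bash
cat > f.py <<'E'
from h import *
F=[];Q=[]
for i in range(4):
    o=bot.get_obs();M=T(o);F.append(M[:3,:3].T@o['contact_force']);Q.append(M[:3,:3].T@o['moment'])
    cap('scene','sF')
print('rel',(M[:3,:3].T@(M[:3,3]-np.array([508.3,87.5,71.1]))).round(1),'F',np.mean(F,0).round(2),'M',np.mean(Q,0).round(3),'t',o['time'])
E
python3 -m handwheel '[{"claw":0,"dx":0,"dy":0,"dz":1,"rx":0,"ry":0,"rz":0},{"claw":0,"dx":0,"dy":0,"dz":0,"rx":0,"ry":0,"rz":0},{"claw":0,"dx":0,"dy":0,"dz":0,"rx":0,"ry":0,"rz":0}]' | grep force; python3 f.py
python3 -m handwheel '[{"claw":0,"dx":2,"dy":0,"dz":0,"rx":0,"ry":0,"rz":0},{"claw":0,"dx":3,"dy":0,"dz":0,"rx":0,"ry":0,"rz":0},{"claw":0,"dx":3,"dy":0,"dz":0,"rx":0,"ry":0,"rz":0},{"claw":0,"dx":3,"dy":0,"dz":0,"rx":0,"ry":0,"rz":0},{"claw":0,"dx":3,"dy":0,"dz":0,"rx":0,"ry":0,"rz":0},{"claw":0,"dx":3,"dy":0,"dz":0,"rx":0,"ry":0,"rz":0},{"claw":0,"dx":3,"dy":0,"dz":0,"rx":0,"ry":0,"rz":0},{"claw":0,"dx":3,"dy":0,"dz":0,"rx":0,"ry":0,"rz":0},{"claw":0,"dx":2,"dy":0,"dz":0,"rx":0,"ry":0,"rz":0},{"claw":0,"dx":0,"dy":0,"dz":0,"rx":0,"ry":0,"rz":0}]' | grep force; python3 f.py
```

```text
contact_force: [0.2, 0.2, 0.1]
rel [-70.   -0.2 -18.1] F [-0.17 -0.34 -0.22] M [ 0.067 -0.385  0.032] t 14.3
contact_force: [-0.5, -0.6, -1.4]
rel [-45.   -0.2 -18.1] F [-0.2  -0.16  0.5 ] M [ 0.076 -0.398  0.011] t 15.5
```

```bash
cat > g.py <<'E'
from h import *
_,K,V=load('s6')
for f in('s6','sF'):
    im=load(f)[0];h=cv2.cvtColor(im,cv2.COLOR_BGR2HSV);m=cv2.inRange(h,(8,130,90),(22,255,255));m[:, :165]=0;m[:,228:]=0;m[:140]=0;m[235:]=0
    n,_,st,ce=cv2.connectedComponentsWithStats(m)
    print(f,[(st[i,4],ce[i].round(1).tolist()) for i in range(1,n) if st[i,4]>4])
E
python3 g.py
python3 -m handwheel '[{"claw":0,"dx":3,"dy":0,"dz":0,"rx":0,"ry":0,"rz":0},{"claw":0,"dx":4,"dy":0,"dz":0,"rx":0,"ry":0,"rz":0},{"claw":0,"dx":4,"dy":0,"dz":0,"rx":0,"ry":0,"rz":0},{"claw":0,"dx":4,"dy":0,"dz":0,"rx":0,"ry":0,"rz":0},{"claw":0,"dx":4,"dy":0,"dz":0,"rx":0,"ry":0,"rz":0},{"claw":0,"dx":4,"dy":0,"dz":0,"rx":0,"ry":0,"rz":0},{"claw":0,"dx":4,"dy":0,"dz":0,"rx":0,"ry":0,"rz":0},{"claw":0,"dx":3,"dy":0,"dz":0,"rx":0,"ry":0,"rz":0},{"claw":0,"dx":0,"dy":0,"dz":0,"rx":0,"ry":0,"rz":0}]' | grep force; python3 f.py; python3 g.py
python3 - <<'E'
from h import *
im,K,V=cap('wrist','w8');im2,_,_=load('sF')
c=np.zeros((480,800,3),np.uint8);c[:360,:480]=cv2.resize(im,(480,360));c[:,480:]=cv2.resize(im2[145:250,165:235],(320,480),interpolation=2)
cv2.imwrite('pics/w8.png',c)
E
```

```text
s6 [(np.int32(27), [202.4, 194.1])]
sF [(np.int32(23), [200.8, 189.7])]
contact_force: [0.2, 0.3, -0.3]
rel [-15.   -0.2 -18.1] F [-0.26 -0.09  0.01] M [ 0.048 -0.394  0.017] t 16.6
s6 [(np.int32(27), [202.4, 194.1])]
sF [(np.int32(23), [195.0, 180.2])]
```

View pics/w8.png

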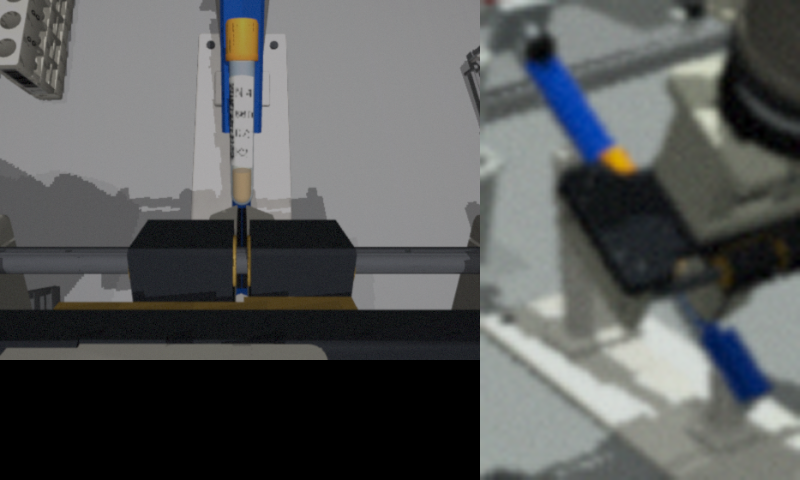

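The tube follows the fingers straight up the groove: cap (242,38), bottom (242,205), tips right behind it, no notable force. Measured cap travel is about 43 mm, leaving about 74 mm to go. Continuing.

```bash
python3 -m handwheel '[{"claw":0,"dx":3,"dy":0,"dz":0,"rx":0,"ry":0,"rz":0},{"claw":0,"dx":4,"dy":0,"dz":0,"rx":0,"ry":0,"rz":0},{"claw":0,"dx":4,"dy":0,"dz":0,"rx":0,"ry":0,"rz":0},{"claw":0,"dx":4,"dy":0,"dz":0,"rx":0,"ry":0,"rz":0},{"claw":0,"dx":4,"dy":0,"dz":0,"rx":0,"ry":0,"rz":0},{"claw":0,"dx":4,"dy":0,"dz":0,"rx":0,"ry":0,"rz":0},{"claw":0,"dx":4,"dy":0,"dz":0,"rx":0,"ry":0,"rz":0},{"claw":0,"dx":3,"dy":0,"dz":0,"rx":0,"ry":0,"rz":0},{"claw":0,"dx":0,"dy":0,"dz":0,"rx":0,"ry":0,"rz":0}]' | grep force; python3 f.py; python3 g.py | tail -1
python3 -m handwheel '[{"claw":0,"dx":3,"dy":0,"dz":0,"rx":0,"ry":0,"rz":0},{"claw":0,"dx":4,"dy":0,"dz":0,"rx":0,"ry":0,"rz":0},{"claw":0,"dx":4,"dy":0,"dz":0,"rx":0,"ry":0,"rz":0},{"claw":0,"dx":4,"dy":0,"dz":0,"rx":0,"ry":0,"rz":0},{"claw":0,"dx":4,"dy":0,"dz":0,"rx":0,"ry":0,"rz":0},{"claw":0,"dx":4,"dy":0,"dz":0,"rx":0,"ry":0,"rz":0},{"claw":0,"dx":2,"dy":0,"dz":0,"rx":0,"ry":0,"rz":0},{"claw":0,"dx":0,"dy":0,"dz":0,"rx":0,"ry":0,"rz":0}]' | grep force; python3 f.py; python3 g.py | tail -1
python3 - <<'E'
from h import *
im,K,V=cap('wrist','w9')
im2,_,_=load('sF');c=np.zeros((480,800,3),np.uint8);c[:360,:480]=cv2.resize(im,(480,360));c[:,480:]=cv2.resize(im2[145:250,165:235],(320,480),interpolation=2)
cv2.imwrite('pics/w9.png',c)
E
```

```text
contact_force: [-0.9, -0.6, -0.1]
rel [ 15.   -0.2 -18. ] F [-0.62  0.17  0.21] M [ 0.063 -0.402  0.034] t 17.75
sF [(np.int32(16), [189.0, 170.5])]
contact_force: [0.1, -0.2, 0.1]
rel [ 40.   -0.2 -18. ] F [-0.25 -0.11 -0.63] M [ 0.046 -0.384  0.027] t 18.75
sF [(np.int32(15), [184.2, 162.7])]
```

View pics/w9.png

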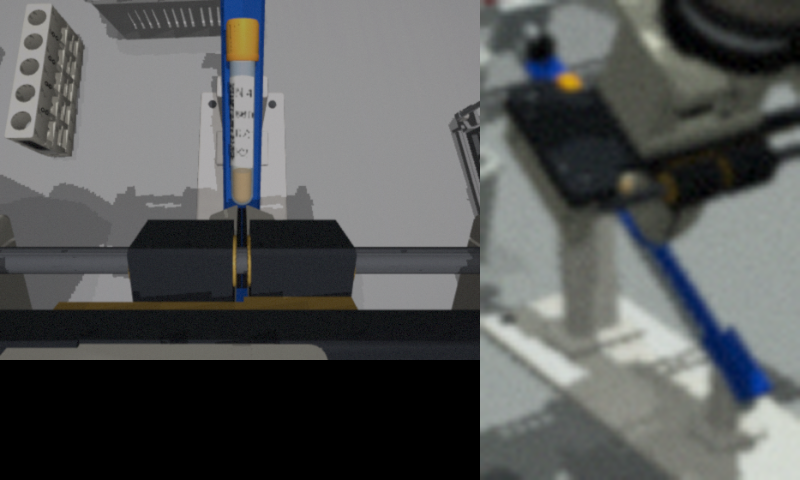

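The stop isn't yet in the wrist view; the blue groove still fills the space above the cap end (row 17), so the gap is over 10 mm. Advancing in smaller steps, watching moment and wrist pixels.

```bash
cat > k.py <<'E'
from h import *
im,K,V=cap('wrist','wk');print([ (int(r),im[r-1:r+1,276:290].mean((0,1)).round().astype(int).tolist()) for r in range(1,29,2)])
E
python3 k.py
python3 -m handwheel '[{"claw":0,"dx":2,"dy":0,"dz":0,"rx":0,"ry":0,"rz":0},{"claw":0,"dx":2,"dy":0,"dz":0,"rx":0,"ry":0,"rz":0},{"claw":0,"dx":2,"dy":0,"dz":0,"rx":0,"ry":0,"rz":0},{"claw":0,"dx":2,"dy":0,"dz":0,"rx":0,"ry":0,"rz":0},{"claw":0,"dx":2,"dy":0,"dz":0,"rx":0,"ry":0,"rz":0},{"claw":0,"dx":0,"dy":0,"dz":0,"rx":0,"ry":0,"rz":0}]' | grep force; python3 f.py; python3 k.py
```

```text
[(1, [135, 65, 21]), (3, [136, 66, 23]), (5, [136, 65, 23]), (7, [136, 66, 24]), (9, [136, 66, 24]), (11, [136, 65, 22]), (13, [136, 66, 23]), (15, [136, 65, 22]), (17, [137, 66, 23]), (19, [136, 66, 25]), (21, [111, 103, 99]), (23, [61, 146, 167]), (25, [58, 147, 168]), (27, [58, 147, 168])]
contact_force: [-0.2, -0.5, -0.4]
rel [ 50.   -0.2 -18. ] F [-0.37  0.11  0.06] M [ 0.046 -0.396  0.027] t 19.65
[(1, [86, 39, 12]), (3, [86, 38, 12]), (5, [86, 38, 10]), (7, [87, 40, 13]), (9, [90, 41, 14]), (11, [111, 51, 17]), (13, [130, 62, 22]), (15, [130, 62, 21]), (17, [130, 62, 23]), (19, [131, 62, 21]), (21, [125, 78, 56]), (23, [74, 137, 153]), (25, [59, 148, 169]), (27, [59, 148, 169])]
```

```bash
python3 -m handwheel '[{"claw":0,"dx":1,"dy":0,"dz":0,"rx":0,"ry":0,"rz":0},{"claw":0,"dx":1,"dy":0,"dz":0,"rx":0,"ry":0,"rz":0},{"claw":0,"dx":1,"dy":0,"dz":0,"rx":0,"ry":0,"rz":0},{"claw":0,"dx":1,"dy":0,"dz":0,"rx":0,"ry":0,"rz":0},{"claw":0,"dx":0,"dy":0,"dz":0,"rx":0,"ry":0,"rz":0}]' | grep force; python3 f.py; python3 k.py
python3 -m handwheel '[{"claw":0,"dx":1,"dy":0,"dz":0,"rx":0,"ry":0,"rz":0},{"claw":0,"dx":1,"dy":0,"dz":0,"rx":0,"ry":0,"rz":0},{"claw":0,"dx":0,"dy":0,"dz":0,"rx":0,"ry":0,"rz":0}]' | grep force; python3 f.py; python3 k.py
```

```text
contact_force: [-0.0, -0.0, 0.0]
rel [ 54.   -0.2 -18.1] F [-0.18  0.42  0.25] M [ 0.043 -0.38   0.047] t 20.4
[(1, [8, 7, 6]), (3, [5, 5, 6]), (5, [17, 14, 12]), (7, [75, 43, 28]), (9, [87, 39, 13]), (11, [87, 39, 12]), (13, [87, 40, 15]), (15, [87, 39, 12]), (17, [87, 40, 12]), (19, [89, 40, 14]), (21, [104, 51, 23]), (23, [98, 111, 116]), (25, [60, 147, 168]), (27, [60, 148, 169])]
contact_force: [0.0, -0.1, 1.3]
rel [ 56.   -0.2 -18.1] F [ 0.41 -0.04 -0.27] M [ 0.035 -0.384  0.028] t 20.95
[(1, [11, 10, 10]), (3, [8, 7, 8]), (5, [7, 7, 7]), (7, [7, 7, 6]), (9, [9, 7, 8]), (11, [36, 24, 17]), (13, [88, 46, 25]), (15, [87, 40, 14]), (17, [87, 40, 14]), (19, [87, 39, 12]), (21, [87, 42, 18]), (23, [75, 99, 106]), (25, [60, 147, 167]), (27, [59, 148, 169])]
```

The black stop is now visible (edge at row ~11, cap edge at row ~22, about 2.8 px/mm), so the gap is about 4 mm.

```bash
python3 -m handwheel '[{"claw":0,"dx":1,"dy":0,"dz":0,"rx":0,"ry":0,"rz":0},{"claw":0,"dx":1,"dy":0,"dz":0,"rx":0,"ry":0,"rz":0},{"claw":0,"dx":1,"dy":0,"dz":0,"rx":0,"ry":0,"rz":0},{"claw":0,"dx":0,"dy":0,"dz":0,"rx":0,"ry":0,"rz":0}]' | grep force; python3 f.py; python3 k.py
python3 -m handwheel '[{"claw":0,"dx":1,"dy":0,"dz":0,"rx":0,"ry":0,"rz":0},{"claw":0,"dx":1,"dy":0,"dz":0,"rx":0,"ry":0,"rz":0},{"claw":0,"dx":0,"dy":0,"dz":0,"rx":0,"ry":0,"rz":0}]' | grep force; python3 f.py; python3 k.py
```

```text
contact_force: [-0.4, -0.2, 0.3]
rel [ 59.   -0.2 -18. ] F [-0.01 -0.34 -0.19] M [ 0.068 -0.381  0.001] t 21.6
[(1, [27, 27, 27]), (3, [27, 26, 27]), (5, [26, 25, 24]), (7, [26, 26, 24]), (9, [16, 17, 16]), (11, [7, 6, 8]), (13, [8, 8, 8]), (15, [5, 5, 4]), (17, [6, 7, 5]), (19, [39, 25, 18]), (21, [87, 46, 27]), (23, [74, 105, 115]), (25, [60, 147, 168]), (27, [60, 149, 169])]
contact_force: [0.4, -0.3, 0.0]
rel [ 61.1  -0.2 -18.1] F [-0.35  0.03 -0.  ] M [ 0.051 -0.366  0.01 ] t 22.15
[(1, [29, 28, 27]), (3, [28, 28, 26]), (5, [28, 27, 26]), (7, [28, 27, 26]), (9, [28, 27, 27]), (11, [26, 25, 25]), (13, [26, 25, 24]), (15, [16, 16, 15]), (17, [7, 6, 6]), (19, [5, 6, 6]), (21, [6, 11, 13]), (23, [34, 91, 106]), (25, [59, 147, 168]), (27, [59, 148, 169])]
```

```bash
python3 -m handwheel '[{"claw":0,"dx":1,"dy":0,"dz":0,"rx":0,"ry":0,"rz":0},{"claw":0,"dx":1,"dy":0,"dz":0,"rx":0,"ry":0,"rz":0},{"claw":0,"dx":0,"dy":0,"dz":0,"rx":0,"ry":0,"rz":0}]' | grep force; python3 f.py; python3 k.py
```

```text
contact_force: [0.4, -0.1, 1.0]
rel [ 63.1  -0.2 -18.1] F [ 0.33 -0.05 -0.33] M [ 0.055 -0.432  0.01 ] t 22.7
[(1, [116, 112, 111]), (3, [38, 37, 36]), (5, [29, 30, 29]), (7, [30, 29, 28]), (9, [27, 27, 27]), (11, [27, 27, 25]), (13, [27, 28, 27]), (15, [28, 27, 26]), (17, [26, 26, 25]), (19, [23, 23, 23]), (21, [9, 11, 11]), (23, [27, 73, 86]), (25, [59, 146, 168]), (27, [60, 149, 169])]
```

```bash
python3 -m handwheel '[{"claw":0,"dx":1,"dy":0,"dz":0,"rx":0,"ry":0,"rz":0},{"claw":0,"dx":0.5,"dy":0,"dz":0,"rx":0,"ry":0,"rz":0},{"claw":0,"dx":0,"dy":0,"dz":0,"rx":0,"ry":0,"rz":0}]' | grep force; python3 f.py; python3 k.py
python3 -m handwheel '[{"claw":0,"dx":1,"dy":0,"dz":0,"rx":0,"ry":0,"rz":0},{"claw":0,"dx":0,"dy":0,"dz":0,"rx":0,"ry":0,"rz":0},{"claw":0,"dx":0,"dy":0,"dz":0,"rx":0,"ry":0,"rz":0}]' | grep force; python3 f.py; python3 k.py
```

```text
contact_force: [-0.1, -0.7, -0.2]
rel [ 64.5  -0.2 -18.1] F [-1.56 -0.2  -0.04] M [ 0.05  -0.645  0.006] t 23.25
[(1, [126, 123, 122]), (3, [42, 41, 39]), (5, [29, 28, 28]), (7, [30, 29, 28]), (9, [28, 28, 26]), (11, [29, 28, 27]), (13, [27, 26, 26]), (15, [26, 26, 26]), (17, [27, 26, 25]), (19, [24, 24, 23]), (21, [12, 13, 12]), (23, [24, 62, 75]), (25, [58, 144, 166]), (27, [60, 149, 170])]
contact_force: [-0.4, -1.8, -0.8]
rel [ 65.5  -0.2 -18.1] F [-1.71  0.09 -0.41] M [ 0.06  -0.721  0.02 ] t 23.8
[(1, [130, 127, 126]), (3, [46, 45, 44]), (5, [30, 30, 30]), (7, [29, 29, 29]), (9, [28, 29, 27]), (11, [29, 28, 27]), (13, [29, 28, 27]), (15, [25, 26, 25]), (17, [25, 26, 25]), (19, [25, 25, 24]), (21, [12, 11, 11]), (23, [24, 64, 76]), (25, [58, 146, 167]), (27, [60, 149, 170])]
```

Contact: the wrist pixels have frozen, with push force 1.7 N and moment risen, so the stop is pressed about 2–3 mm. Backing off slowly so the stop and tube relax, then clear away.

```bash
python3 -m handwheel '[{"claw":0,"dx":-0.5,"dy":0,"dz":0,"rx":0,"ry":0,"rz":0},{"claw":0,"dx":-0.5,"dy":0,"dz":0,"rx":0,"ry":0,"rz":0},{"claw":0,"dx":-0.5,"dy":0,"dz":0,"rx":0,"ry":0,"rz":0},{"claw":0,"dx":-0.5,"dy":0,"dz":0,"rx":0,"ry":0,"rz":0},{"claw":0,"dx":-0.5,"dy":0,"dz":0,"rx":0,"ry":0,"rz":0},{"claw":0,"dx":-0.5,"dy":0,"dz":0,"rx":0,"ry":0,"rz":0},{"claw":0,"dx":-1,"dy":0,"dz":0,"rx":0,"ry":0,"rz":0},{"claw":0,"dx":-3,"dy":0,"dz":0,"rx":0,"ry":0,"rz":0},{"claw":0,"dx":-10,"dy":0,"dz":0,"rx":0,"ry":0,"rz":0},{"claw":0,"dx":0,"dy":0,"dz":0,"rx":0,"ry":0,"rz":0}]' | grep force; python3 f.py
python3 -m handwheel '[{"claw":0,"dx":0,"dy":0,"dz":-20,"rx":0,"ry":0,"rz":0},{"claw":0,"dx":0,"dy":0,"dz":-30,"rx":0,"ry":0,"rz":0},{"claw":0,"dx":20,"dy":0,"dz":-30,"rx":0,"ry":0,"rz":0},{"claw":0,"dx":40,"dy":0,"dz":0,"rx":0,"ry":0,"rz":0},{"claw":0,"dx":0,"dy":0,"dz":0,"rx":0,"ry":0,"rz":0},{"claw":0,"dx":0,"dy":0,"dz":0,"rx":0,"ry":0,"rz":0}]'
python3 - <<'E'
from h import *
im,K,V=cap('wrist','w10');im2,_,_=cap('scene','s10')
c=np.zeros((480,800,3),np.uint8);c[:360,:480]=cv2.resize(im,(480,360));c[:,480:]=cv2.resize(im2[145:250,165:235],(320,480),interpolation=2)
cv2.imwrite('pics/w10.png',c)
E
```

```text
contact_force: [-0.2, 0.2, -0.4]
rel [ 48.3  -0.2 -18.1] F [0.11 0.05 0.22] M [ 0.036 -0.389 -0.005] t 25.05
time: 25.7
tool_pos: [512.3, 132.7, 210.5]
tcp_rot: [3.14, -0.523, 1.473]
contact_force: [-0.2, -0.2, -0.7]
grip_width: 0.3
```

View pics/w10.png

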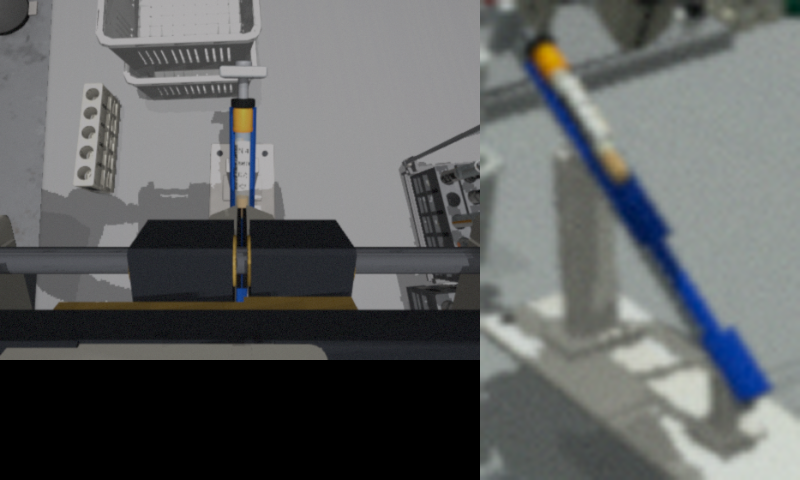

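```bash
python3 - <<'E'
from h import *
im,K,V=load('w10');print([(r,im[r,279:286].mean(0).round().astype(int).tolist()) for r in range(114,134)])
a=load('top')[0];b=cap('top','t10')[0]
for nm,(x,y) in dict(bottle=(294,186),rack=(397,188)).items(): print(nm,np.abs(a[y-22:y+22,x-30:x+30].astype(int)-b[y-22:y+22,x-30:x+30]).mean())
E
```

```text
[(114, [128, 124, 123]), (115, [73, 71, 69]), (116, [37, 37, 35]), (117, [29, 31, 30]), (118, [30, 30, 27]), (119, [29, 28, 28]), (120, [32, 31, 29]), (121, [31, 31, 29]), (122, [28, 28, 28]), (123, [30, 30, 29]), (124, [27, 27, 27]), (125, [25, 36, 44]), (126, [31, 83, 103]), (127, [53, 135, 159]), (128, [63, 154, 175]), (129, [64, 155, 176]), (130, [62, 155, 176]), (131, [62, 154, 176]), (132, [61, 153, 175]), (133, [62, 154, 176])]
bottle 8.292550505050505
rack 7.688131313131313
```

```bash
python3 -c "
from plant import bot
print(bot.close_job())"
```

```text
the job is handed in; nothing more can be done
None
```

The job is handed in. The orange-capped tube now lies in the inspection stand's groove, cap uphill and resting against the rubber stop.

- **Placing:** I lifted the tube from its rest, tilted it 30° and lowered it into the groove at the notch. The groove turned out about 6 mm lower than I had triangulated, so I lowered the last part in 1 mm steps until I felt about 7 N. I then let go with the cap about 115 mm short of the stop.
- **Sliding:** With the fingers closed behind its bottom end, I pushed the tube up until the cap met the stop. The stop went in about 2–3 mm, with a push of about 1.7 N. I then backed off slowly.
- **Last checks:** The wrist view shows the cap directly against the black stop with no groove visible between them. The gripper was clear, reading about zero force, at about 26 s.
- **Less certain:** My before-and-after image check on the bottle and red rack was inconclusive. Both showed a small difference (about 8 grey levels) that I put down to noise or shadow without confirming it. The arm never went near the rack and touched neither of them.
- **Other notes:** A first set of moves was refused for missing keys and moved nothing. I viewed 11 pictures, one more than the budget of 10.

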